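# Clamp the zinc bracket in the holding jig

### The job

Get the zinc bracket held for drilling: with the fingertips push it along between the jig's guide strips until its edge is hard up against the stop, then push the toggle clamp's handle over and down until it snaps past centre and the clamp holds the bracket by itself. Only push and press: do not pick the bracket up. Leave the other things on the bench where they are, and finish with the hand clear.

Things in the scene. Friction and masses are not known exactly. Their poses are not given: they have to be found in the camera images.
- jig: plywood holding jig fixed to the bench, 220 (x) x 360 mm (y), top 18 mm above the bench; origin at the centre of its underside, x away from the robot, z up. Two wooden guide strips 8 mm high run along x about y = -90 mm, 54 mm apart; an aluminium stop 16 mm high closes their far end. Left of them, in the plane x = +42 mm, stands the steel toggle clamp, below 70 mm above the board once shut
- stop_face (a point): foot of the stop's near face, in its middle, at board-top height; frame as the jig's. The bracket's toe meets this face when home
- bracket: loose zinc angle bracket, about 180 g, 50 mm wide, 4 mm thick: flat leg 80 mm long lies on the board between the guide strips (2 mm play each side), upright leg 70 mm high at its end nearer the robot. Origin at the centre of the flat leg's underside, x along the flat leg to the stop, z up. It starts 25 to 60 mm short of the stop
- bracket_toe (a point): middle of the flat leg's free edge, which goes to the stop, half-way up its 4 mm thickness; frame as the bracket's
- bracket_back (a point): on the upright leg's outer face (towards the robot), in the middle of its width, 25 mm above the bracket's underside; frame as the bracket's. Pushing this face along +x slides the bracket to the stop with 1 to 3 N
- clamp_handle (a joint): toggle clamp's handle, angle against its hold-down arm, rad: 0 open as found, 3.06 dead centre, 3.17 shut past centre on its own stop; it stays at 0 and 3.17 by itself. Linked to it, the arm swings down over the bracket. From about 2.7 the sprung pad bears on the bracket and the handle stiffens: some 5 N at its end takes it over centre; let go before, it springs back
- handle_end (a point): end of the handle's black grip, on its centre line, 150 mm from the handle's pivot pin; z along the handle outwards, x as the jig's, pushed shut along +y. Grip 24 (x) x 20 mm (y), 100 mm long. Open: upright, leaning 10 deg to the bracket, end 184 mm above the bench. It swings up, over to the jig's +y and down by 1.74 rad; shut: level, end 65 mm up, 161 mm farther to the jig's +y
- clamp_pad: spindle with a black rubber cap 17 mm across on the clamp's hold-down arm; origin on its axis, 25 mm above the cap's face. Open: the arm stands up left of the strips, everything of it below 125 mm over the bench, the spindle pointing over the strips in the plane x = +42 mm of the jig. Shut: it presses on the flat leg 26 mm from the stop with about 19 N
- caddy: yellow plastic tool caddy, 320 x 180 mm, 212 mm high with its carrying bar, hand tools in it; origin at the centre of its underside. A bystander, to be left where it is
- dustpan: stainless steel dustpan with a 150 mm rod handle, pan 200 x 230 mm; origin on its underside near the middle of the pan. A bystander, to be left where it is
- bowl: brown ceramic bowl, 130 mm across, 60 mm high; origin at the centre of its underside. A bystander, to be left where it is
- brush: wooden hand brush lying on the bench; origin on its underside. A bystander, to be left where it is
- glue: white glue bottle, 60 mm across, 160 mm high; origin at the centre of its underside. A bystander, to be left where it is
- tape: grey tape measure standing on edge, 60 x 36 x 62 mm; origin at the centre of its underside. A bystander, to be left where it is
- pencil: flat carpenter's pencil, 15 x 8 mm, 170 mm long, lying on the jig board on the robot's side of the clamp; origin on its underside. A bystander, to be left where it is
There are look-alikes about, which are no part of the job. Leave any purple or red look-alike of the bracket alone.

How it is judged:
On the way, in this order (a step that is already met when the one before it is completed fails the run):
1. the bracket is home against the stop while the clamp is still open (x of bracket_toe in the frame of stop_face above -0.003 m and value of joint clamp_handle below 1.5 rad), for 0.1 s.
2. the clamp's handle is past centre and its pad presses on the bracket (x of bracket_toe in the frame of stop_face above -0.003 m and value of joint clamp_handle above 3.11 rad and contact force between clamp_pad and bracket above 8 N), for 0.2 s.
At the end, for the whole second after the job is handed in: The bracket's toe is within 3 mm of the stop, the clamp's handle is past dead centre (joint over 3.11) and stays there by itself, and the clamp's pad presses on the bracket with more than 8 N; everything is at rest (all of step 2 and linear speed of bracket below 0.01 m/s and velocity of joint clamp_handle below 0.05 rad/s); the robot touches nothing.
It fails at once if the bracket was lifted or tipped up (an edge more than 20 mm) (height (world z) of bracket_toe above 0.04 m or height (world z) of bracket_back above 0.063 m).
It fails at once if another thing on the bench was moved by more than 40 mm (distance of any of caddy, dustpan, bowl, brush, glue, tape, pencil from where it was at the start of the episode above 0.04 m).
It also fails if it takes over 45 s, if anything falls off the work surface, if the arm or the gripper's body presses on something with over 40 N, if the wrist force passes 120 N, or if a joint passes its speed limit or range.

### The arm

A 6-joint arm with a two-finger parallel gripper is mounted at the origin on the work surface. World frame = base frame: x ahead of the robot, y to its left, z up, the work surface at z = 0. Lengths are in m, angles in rad, forces in N, time in s.
With the tool pointing down it reaches from about 0.275 to 0.875 m from the base axis. Payload 12.5 kg.
Tool frame: the origin (TCP) lies on the centre line of the jaws, within the pads' length; the fingertips stand 14 mm ahead of it and the grasp point (between the pads) lies 5 mm behind it; z points along the fingers, y is the direction in which the jaws open and shut (so a half turn about z gives the same grasp; the last joint's range is limited). The gripper opens to 85 mm and grips with 20 to 120 N. Pads are 22 mm wide; open, the fingers measure 114 mm over their backs; the gripper's body (76 mm by 85 mm) begins 54 mm behind the grasp point. The pads swing forward as they close: fully open they stand 13 mm farther back than shut.
Start: joints at [1.094, 0.351, 1.652, -0, 1.139, -0.085], TCP at [0.21, 0.508, 0.212] pointing down, gripper open.
Joint ranges: [-2.75, 2.75], [-0.79, 2.1], [0.01, 2.65], [-1.57, 4.71], [0.07, 3.14], [-2.87, 2.87]. Speed limits (rad/s): [2.22, 2.22, 2.79, 3.14, 3.14, 3.14].

### API

Orientations are given as a 3x3 rotation matrix whose columns are the frame's x, y, z axes.
In Python, from station import state, get_image, camera_params, close_job gives the robot as it stands. The module is installed in compiled form; this text tells all that it offers.
- The arm moves only by the shell command python3 -m crank 'ROWS' [FORCE]. ROWS is JSON, a list of rows, each an object with "slide": the shift along the tool's x, y, z in cm, a list of three; "yaw": the turn about the tool's z in rad; "claw": the gripper's target within -1 to 1 (shut at 1, half-way at 0, fully open at -1). In form: [{"slide": [tx, ty, tz], "yaw": yaw, "claw": claw}, ...]. A call has 1 to 10 rows; each row shifts and turns the commanded pose from where the row before left it, along the tool's axes as they then stand; what a row does not reach is not made up. A row lasts 1/10 s, in which the tool goes at most 50 mm and 8.59 degrees, less where a joint would pass 70% of its speed; a pose out of reach is approached as far as the arm can. A call is refused whole if a number of a shift passes 5 or a number of a turn 0.15, either way. A call with a gripper value outside its range is refused whole. The fingers move at their own pace and stop on an object; FORCE is the grip in N (left out, the last holds). Time passes only in rows, so rows that do not move let the fingers close. It gives the time, the measured TCP pose, the force and the opening at its end, in the units of the state.
- state(): the state, without advancing time (a new reading comes with each control period).
- get_image(name): name is "scene" or "top" or "wrist"; returns the picture (400x640x3 uint8, blue, green, red); there is no depth.
- camera_params(name): a dict with "K" (3x3 intrinsics, pixels), "origin" and "orientation" of the camera in the world; the wrist camera has in their place "mount" (4x4, takes a point from camera to tool coordinates, whose origin is the TCP and whose axes are the flange's). Camera axes: x right, y down, z forward; pixel columns grow to the right and rows downward; lengths in m; the calibration is good to about 2 mm. A picture is of the moment at which its call begins: read the wrist's pose just before it. camera_params takes no time and is no camera call.
- close_job(): hands the job in, once; it reports no verdict.
The state is a dict: "t": time; "joint_pos": joint angles; "joint_vel": joint speeds; "joint_torque": joint torques, N m; "tool_pos": TCP position; "ee_rot": TCP orientation; "force": force on the tool from outside, world axes, zero at the start; "moment": the same for the moment, N m; "width": finger opening in m.
Only numpy, scipy, OpenCV 4.12 (cv2) and the standard library are available. Lean on these libraries where they do the work, as an engineer would, in place of code of your own. Each camera call takes 0.05 s, during which the arm holds its last target.

## Working session

There is one attempt and no reset: what is moved stays moved. The work goes in short steps, Python scripts to look and compute and a shell command to move; the robot and the scene stay as the last step left them, time stands still between calls to the robot, and variables do not carry over. Pictures are saved under pics/ and viewed, and the job is handed in when it is done.

```bash
mkdir -p pics
python3 - <<'E'
from station import state,get_image,camera_params
import cv2,numpy as np
s=state();print({k:np.round(v,3).tolist() for k,v in s.items()})
for n in("scene","top","wrist"):
    cv2.imwrite(f"pics/{n}0.png",get_image(n))
    p=camera_params(n);print(n,{k:np.round(v,4).tolist() for k,v in p.items()})
E
```

```text
{'t': 0.0, 'joint_pos': [1.094, 0.351, 1.652, 0.0, 1.139, -0.085], 'joint_vel': [-0.0, -0.0, -0.002, -0.001, 0.001, 0.0], 'joint_torque': [-0.001, -50.61, -29.141, -0.0, 0.004, -0.0], 'tool_pos': [0.21, 0.508, 0.211], 'ee_rot': [[-0.924, 0.382, -0.001], [0.382, 0.924, -0.001], [0.0, -0.001, -1.0]], 'force': [-0.257, 0.261, -0.186], 'moment': [-0.003, 0.019, 0.008], 'width': 0.086}
scene {'K': [[423.8929, 0.0, 316.453], [0.0, 423.8929, 193.8336], [0.0, 0.0, 1.0]], 'origin': [1.1866, 0.72, 1.215], 'orientation': [[-0.7304, 0.5117, -0.4524], [0.6829, 0.5404, -0.4915], [-0.0071, -0.668, -0.7441]]}
top {'K': [[366.0135, 0.0, 320.4691], [0.0, 366.0135, 197.5692], [0.0, 0.0, 1.0]], 'origin': [0.4739, 0.0214, 1.2982], 'orientation': [[0.0039, -0.9988, 0.0478], [-1.0, -0.0043, -0.0084], [0.0086, -0.0478, -0.9988]]}
wrist {'K': [[284.3891, 0.0, 322.0875], [0.0, 284.3891, 201.5772], [0.0, 0.0, 1.0]], 'mount': [[-0.0, -0.9575, -0.2885, 0.0752], [1.0, -0.0002, 0.0005, -0.0001], [-0.0006, -0.2885, 0.9575, -0.1623], [0.0, 0.0, 0.0, 1.0]]}
```

View pics/scene0.png

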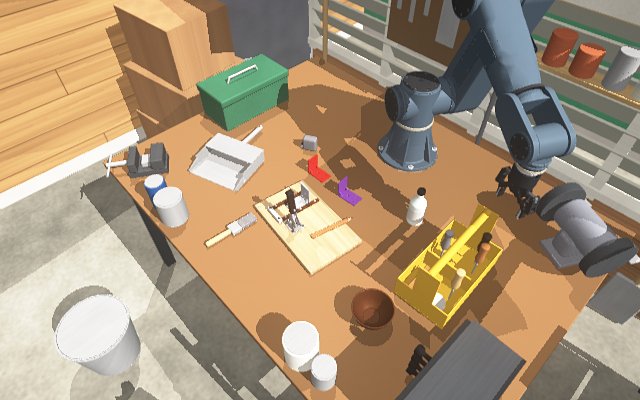

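View pics/top0.png

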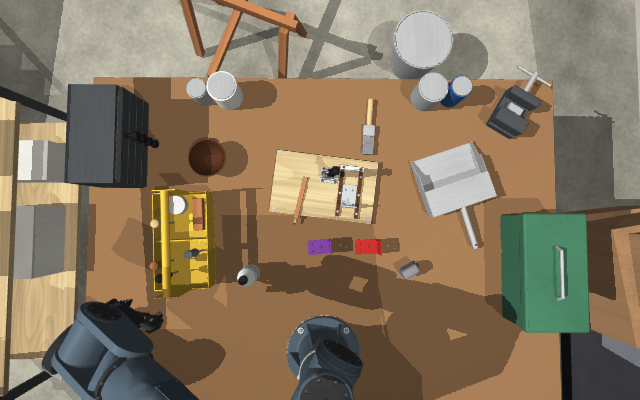

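View pics/wrist0.png

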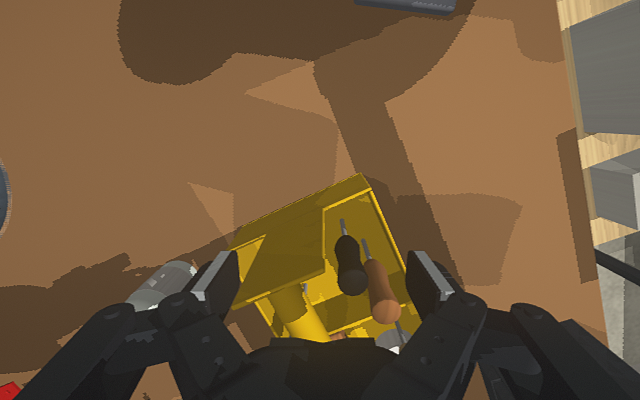

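Bracket candidates in the top view are the grey one on the jig at (349,195), the purple one at (320,246) and the red one at (368,246). By the description it is the grey one between the strips. I'll check that in a close crop.

Run:
```python
import cv2,numpy as np
a=cv2.imread("pics/top0.png")[140:240,260:400]
b=cv2.imread("pics/scene0.png")[165:285,240:380]
cv2.imwrite("pics/c_top.png",cv2.resize(a,None,fx=5.6,fy=5.6,interpolation=cv2.INTER_CUBIC))
cv2.imwrite("pics/c_sc.png",cv2.resize(b,None,fx=5,fy=5,interpolation=cv2.INTER_CUBIC))
```

```text
(no output)
```

View pics/c_top.png

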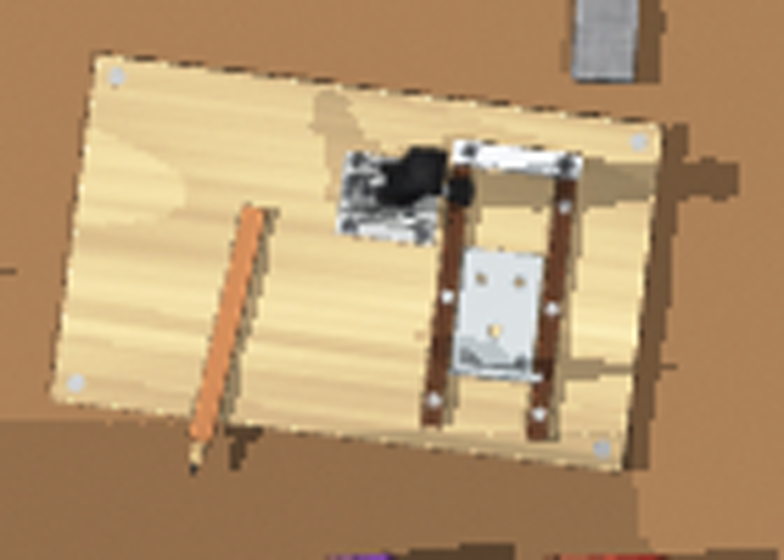

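View pics/c_sc.png

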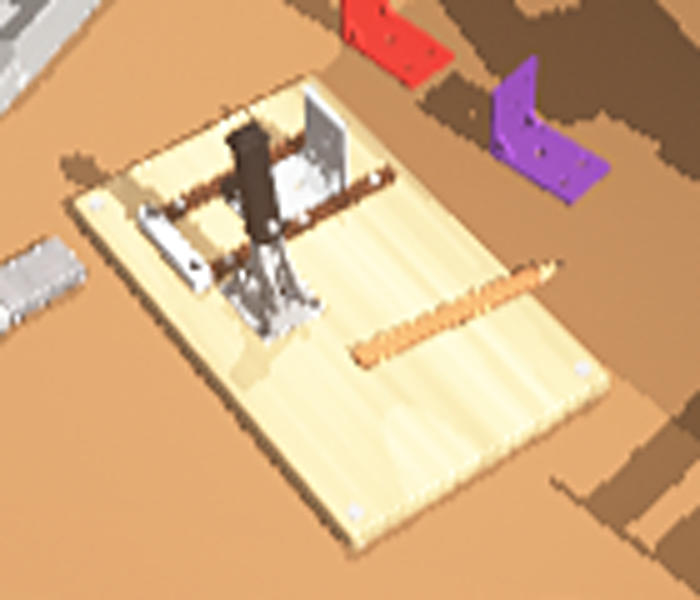

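The crops confirm the grey bracket between the brown strips, with its upright leg at the near end and the stop bar at the far end. The purple and red ones lie off the jig. The handle is the black grip, seen at about (292,200) in the scene view. Next I measure.

```bash
cat > h.py <<'E'
import cv2,numpy as np
from station import camera_params
def ray(n,uv):
    p=camera_params(n);K=np.array(p["K"]);R=np.array(p["orientation"])
    uv=np.atleast_2d(np.array(uv,float));d=np.c_[(uv-K[:2,2])/[K[0,0],K[1,1]],np.ones(len(uv))]@R.T
    return np.array(p["origin"]),d
def onz(n,uv,z):
    o,d=ray(n,uv);return o+d*((z-o[2])/d[:,2])[:,None]
def proj(n,P):
    p=camera_params(n);K=np.array(p["K"]);R=np.array(p["orientation"])
    c=(np.atleast_2d(P)-p["origin"])@R;return (c[:,:2]/c[:,2:])*[K[0,0],K[1,1]]+K[:2,2]
E
python3 - <<'E'
from h import *
im=cv2.imread("pics/top0.png")
c=lambda u,v:((u+.5)/5.6-.5+260,(v+.5)/5.6-.5+140)
cor=[c(95,53),c(660,122),c(622,468),c(52,400)]
hsv=cv2.cvtColor(im,cv2.COLOR_BGR2HSV)
m=((hsv[...,0]>14)&(hsv[...,2]>180)).astype(np.uint8)*255;m[:140]=0;m[240:]=0;m[:,:260]=0;m[:,400:]=0
m=cv2.morphologyEx(m,cv2.MORPH_CLOSE,np.ones((15,15)))
cs=max(cv2.findContours(m,0,2)[0],key=cv2.contourArea);r=cv2.minAreaRect(cs);print("rect",r,cv2.boxPoints(r).tolist())
P=onz("top",cor,0.018);print(P.round(4))
# kabsch
L=np.array([[.11,.18],[.11,-.18],[-.11,-.18],[-.11,.18]])
q=P[:,:2];qc=q.mean(0);H=L.T@(q-qc);U,S,V=np.linalg.svd(H);R=(U@V).T
print("ctr",qc,"yaw",np.arctan2(R[1,0],R[0,0]),"res",np.abs((L@R.T+qc)-q).max())
def loc(p):return (p[:,:2]-qc)@R
print("strips/stop near edge",loc(onz("top",[c(455,165),c(580,178)],.034)).round(4))
print("bracket toe corners",loc(onz("top",[c(463,247),c(543,255)],.022)).round(4))
print("bracket top of upright",loc(onz("top",[c(455,375),c(540,380)],.088)).round(4))
print("handle top", loc(onz("top",[c(430,165)],.184)).round(4))
# scene corners
cs=lambda u,v:((u+.5)/5-.5+240,(v+.5)/5-.5+165)
print(onz("scene",[cs(70,205),cs(312,78),cs(610,380),cs(358,545)],.018).round(4))
E
```

```text
rect ((322.8572692871094, 190.4014892578125), (102.44872283935547, 69.68656921386719), 7.206057071685791) [[267.6668395996094, 218.5440673828125], [276.4081726074219, 149.40792846679688], [378.0476989746094, 162.2589111328125], [369.3063659667969, 231.39505004882812]]
[[ 0.7055  0.1659  0.018 ]
 [ 0.6637 -0.1896  0.018 ]
 [ 0.4464 -0.1651  0.018 ]
 [ 0.4874  0.1906  0.018 ]]
ctr [5.75786863e-01 4.39721102e-04] yaw -0.1149255738113858 res 0.0013604170388204495
strips/stop near edge [[ 0.0646 -0.053 ]
 [ 0.0658 -0.1309]]
bracket toe corners [[ 0.0157 -0.0645]
 [ 0.0166 -0.1147]]
bracket top of upright [[-0.0664 -0.0648]
 [-0.0634 -0.115 ]]
handle top [[ 0.043 -0.032]]
[[ 0.6682 -0.188   0.018 ]
 [ 0.451  -0.1618  0.018 ]
 [ 0.4939  0.1948  0.018 ]
 [ 0.709   0.1719  0.018 ]]
```

Both views agree on the jig: centre about (0.578, 0.002), yaw about -0.115. The toe is about 50 mm short of the stop. I'll rise, close the fingers, turn to the jig's axes and travel high.

```bash
python3 -m crank '[{"slide":[0,0,-3],"yaw":0,"claw":-1},{"slide":[0,0,-4],"yaw":0,"claw":0},{"slide":[0,0,-3],"yaw":-0.139,"claw":1},{"slide":[0,0,0],"yaw":-0.139,"claw":1},{"slide":[0,0,0],"yaw":0,"claw":1},{"slide":[0,0,0],"yaw":0,"claw":1}]' 20
python3 -m crank '[{"slide":[-1.5,-2.5,0],"yaw":0,"claw":1},{"slide":[-2,-3.7,0],"yaw":0,"claw":1},{"slide":[-2,-3.7,0],"yaw":0,"claw":1},{"slide":[-2,-3.7,0],"yaw":0,"claw":1},{"slide":[-2,-3.7,0],"yaw":0,"claw":1},{"slide":[-2,-3.7,0],"yaw":0,"claw":1},{"slide":[-2,-3.7,0],"yaw":0,"claw":1},{"slide":[-2,-3.7,0],"yaw":0,"claw":1},{"slide":[-2,-3.7,0],"yaw":0,"claw":1},{"slide":[-2,-3.7,0],"yaw":0,"claw":1}]'
cat >> h.py <<'E'
from station import state
C=np.array([.578,.0023]);A=-.115;RJ=np.array([[np.cos(A),-np.sin(A)],[np.sin(A),np.cos(A)]])
def rep():
    s=state();p=np.array(s["tool_pos"]);R=np.array(s["ee_rot"])
    print("t %.2f"%s["t"],"loc(mm)",(1000*((p[:2]-C)@RJ)).round(1),"z",round(p[2]*1000,1),"yaw err",round(np.arctan2(-R[1,0],-R[0,0])-A,4),"F(jig)",(np.array(s["force"])[:2]@RJ).round(2),round(s["force"][2],2),"w",round(s["width"],4))
E
python3 -c "from h import *;rep()"
```

```text
t: 0.75
tool_pos: [0.2098, 0.508, 0.3109]
ee_rot: [[-0.993, 0.118, -0.001], [0.118, 0.993, -0.001], [0.0, -0.001, -1.0]]
force: [0.7, 0.2, -0.2]
width: 0.0123
t: 1.75
tool_pos: [0.363, 0.1288, 0.3111]
ee_rot: [[-0.993, 0.117, -0.001], [0.117, 0.993, -0.0], [0.001, -0.0, -1.0]]
force: [0.7, 1.6, 0.2]
width: 0.0001
t 1.75 loc(mm) [-228.1  101. ] z 311.1 yaw err -0.0026 F(jig) [0.48 1.7 ] 0.19 w 0.0001
```

```bash
python3 -m crank '[{"slide":[-2,-3.5,0],"yaw":0,"claw":1},{"slide":[-2,-3.5,0],"yaw":0,"claw":1},{"slide":[-2,-3.5,0],"yaw":0,"claw":1},{"slide":[-2,-3.5,0],"yaw":0,"claw":1},{"slide":[-1.5,-2.5,0],"yaw":0,"claw":1},{"slide":[0,-1,0],"yaw":0,"claw":1},{"slide":[0,0,0],"yaw":0,"claw":1}]'
python3 - <<'E'
from h import *
from station import get_image
rep();s=state();im=get_image("wrist");cv2.imwrite("pics/w1.png",im);np.savez("w1.npz",p=s["tool_pos"],R=s["ee_rot"])
E
```

```text
t: 2.45
tool_pos: [0.4371, -0.0548, 0.3109]
ee_rot: [[-0.993, 0.118, -0.002], [0.118, 0.993, 0.0], [0.002, 0.0, -1.0]]
force: [0.7, 0.3, -0.5]
width: 0.0
t 2.45 loc(mm) [-133.4  -72.9] z 310.9 yaw err -0.0029 F(jig) [0.64 0.33] -0.55 w 0.0
```

View pics/w1.png

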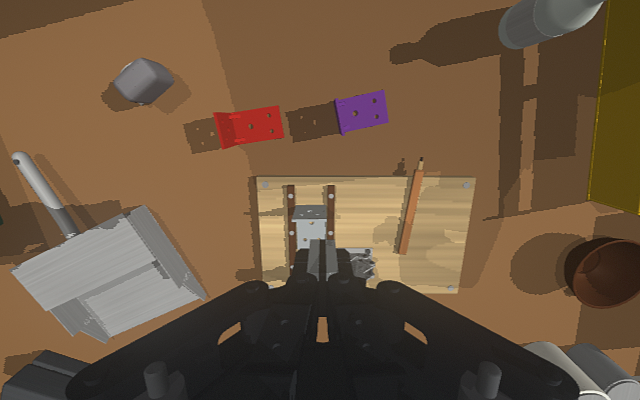

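The wrist view shows the shut fingertips at (322,245), the bracket's upright top edge at about (293-326,206-212), the brown strips at columns 291 and 331, and jig corners at (256,178) and (476,179). A quick cross-check of the local coordinates:

Run:
```python
from h import *
d=np.load("w1.npz");M=np.array(camera_params("wrist")["mount"]);K=np.array(camera_params("wrist")["K"])
def w(uv,z):
    uv=np.atleast_2d(np.array(uv,float));r=np.c_[(uv-K[:2,2])/[K[0,0],K[1,1]],np.ones(len(uv))]@M[:3,:3].T@d["R"].T
    o=d["p"]+d["R"]@M[:3,3];P=o+r*((z-o[2])/r[:,2])[:,None];return (1000*((P[:,:2]-C)@RJ)).round(1)
print("corners",w([(256,178),(476,179),(457,292)],.018));print("strips",w([(291,190),(331,190)],.026));print("upr top",w([(293,206),(326,206),(293,219),(326,219)],.088))
im=cv2.imread("pics/w1.png")[160:300,240:490];cv2.imwrite("pics/w1c.png",cv2.resize(im,None,fx=3.2,fy=3.2,interpolation=cv2.INTER_CUBIC))
```

```text
corners [[-112.5 -180.1]
 [-109.7  179. ]
 [ 103.2  176.4]]
strips [[ -94.2 -122.8]
 [ -94.   -57.9]]
upr top [[ -86.6 -113.8]
 [ -86.4  -66.9]
 [ -66.9 -114.4]
 [ -66.8  -66.9]]
```

View pics/w1c.png

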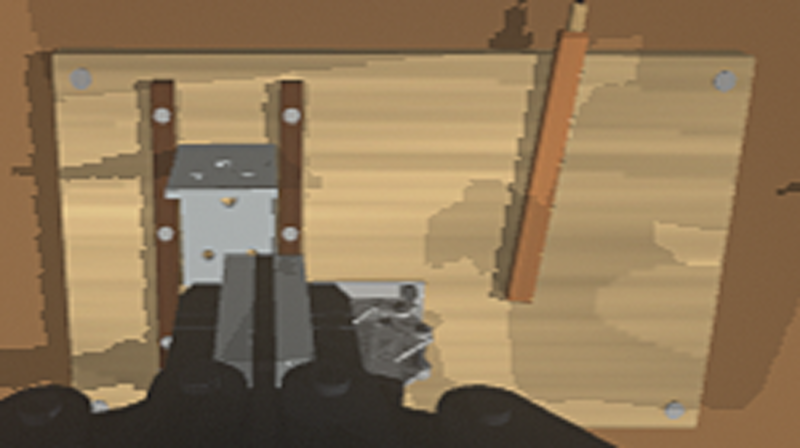

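```bash
python3 -m crank '[{"slide":[-2.0,-1.7,0],"yaw":0.003,"claw":1},{"slide":[0,0,3],"yaw":0,"claw":1},{"slide":[0,0,4],"yaw":0,"claw":1},{"slide":[0,0,4],"yaw":0,"claw":1},{"slide":[0,0,4],"yaw":0,"claw":1},{"slide":[0,0,4],"yaw":0,"claw":1},{"slide":[0,0,3],"yaw":0,"claw":1},{"slide":[0,0,2],"yaw":0,"claw":1},{"slide":[0,0,0],"yaw":0,"claw":1}]'
python3 - <<'E'
from h import *
from station import get_image
rep();s=state();im=get_image("wrist");cv2.imwrite("pics/w2.png",im)
im=get_image("scene")[150:270,240:400];cv2.imwrite("pics/s2.png",cv2.resize(im,None,fx=5,fy=5,interpolation=cv2.INTER_CUBIC))
E
```

```text
t: 3.4
tool_pos: [0.4538, -0.0717, 0.0698]
ee_rot: [[-0.993, 0.116, -0.004], [0.116, 0.993, 0.001], [0.005, 0.001, -1.0]]
force: [0.0, 0.3, 0.5]
width: 0.0001
t 3.40 loc(mm) [-114.9  -87.7] z 69.8 yaw err -0.0015 F(jig) [-0.03  0.34] 0.48 w 0.0001
```

View pics/s2.png

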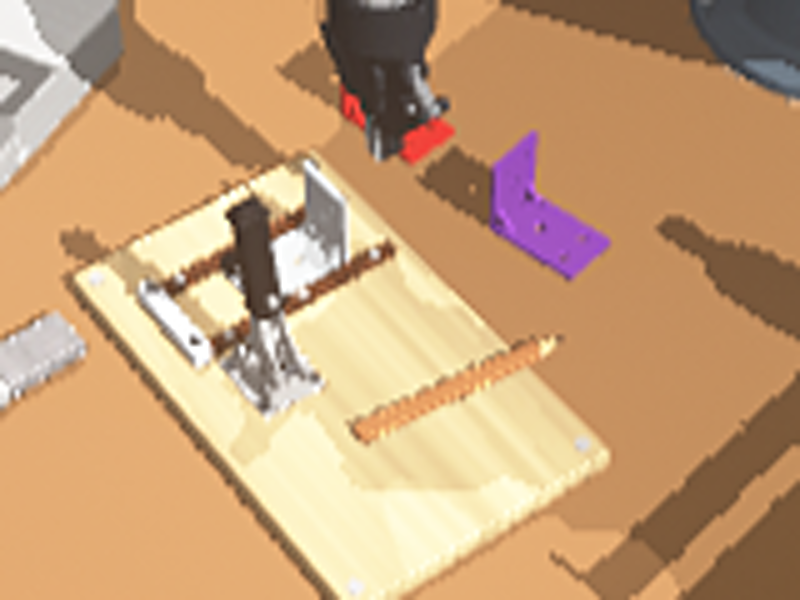

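View pics/w2.png

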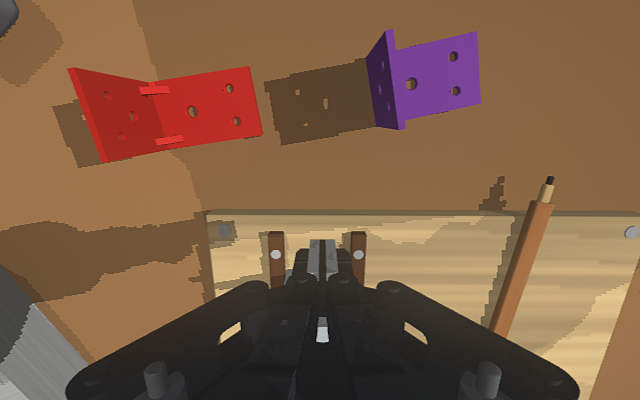

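```bash
python3 -c "
from h import *
print(proj('scene',[[.4538,-.0717,.056]]))
rep()"
python3 -m crank '[{"slide":[0,0.1,1],"yaw":0,"claw":1},{"slide":[0,-0.3,1.0],"yaw":0,"claw":1},{"slide":[0,0,0],"yaw":0,"claw":1},{"slide":[-1,0,0],"yaw":0,"claw":1},{"slide":[-1,0,0],"yaw":0,"claw":1},{"slide":[-0.5,0,0],"yaw":0,"claw":1},{"slide":[0,0,0],"yaw":0,"claw":1}]'; python3 -c "from h import *;rep()"
```

```text
[[317.18860619 186.17845407]]
t 3.50 loc(mm) [-113.   -88.4] z 72.3 yaw err -0.0014 F(jig) [-0.22  0.28] -0.22 w 0.0
t: 4.2
tool_pos: [0.4811, -0.0784, 0.0518]
ee_rot: [[-0.993, 0.116, 0.001], [0.116, 0.993, -0.0], [-0.001, -0.0, -1.0]]
force: [0.0, -0.1, 0.2]
width: -0.0002
t 4.20 loc(mm) [-87.  -91.3] z 51.8 yaw err -0.0017 F(jig) [ 0.04 -0.07] 0.17 w -0.0002
```

Run:
```python
from h import *
from station import get_image
im=get_image("scene");rep();cv2.imwrite("pics/s3f.png",im);im=im[150:250,260:380];cv2.imwrite("pics/s3.png",cv2.resize(im,None,fx=6,fy=6,interpolation=cv2.INTER_CUBIC))
p=np.array(state()["tool_pos"])
for h in(.0,.007,.014): print(h,(proj("scene",[p-[0,0,h]])-[260,150])*6)
```

```text
t 4.25 loc(mm) [-87.6 -91.2] z 51.7 yaw err -0.0017 F(jig) [0.45 0.73] 0.13 w -0.0003
0.0 [[304.52863851 237.80781824]]
0.007 [[304.72049028 245.40474916]]
0.014 [[304.91108332 252.95183711]]
```

View pics/s3.png

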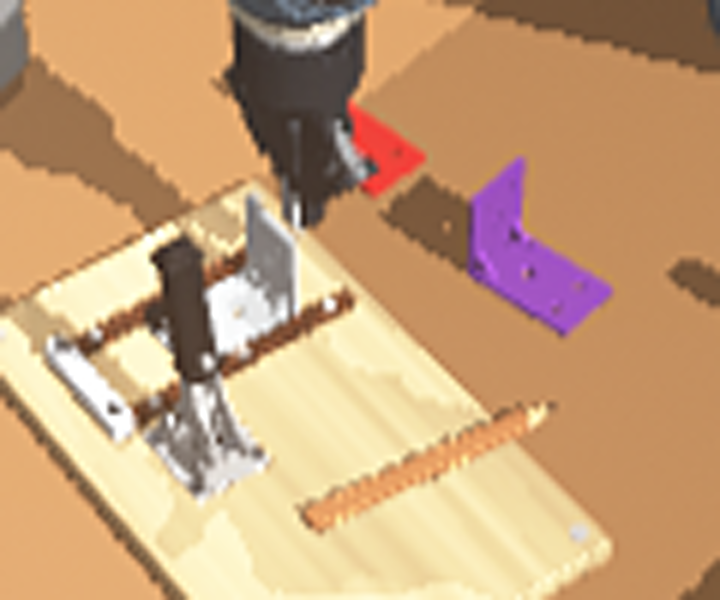

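The scene view shows the shut fingertip at about (311,187), some 20 mm higher than the nominal 14 mm ahead of the TCP would give. Lowering a little and checking again.

```bash
python3 -m crank '[{"slide":[0,0,0.6],"yaw":0,"claw":1},{"slide":[0,0,0.6],"yaw":0,"claw":1},{"slide":[0,0,0],"yaw":0,"claw":1},{"slide":[0,0,0],"yaw":0,"claw":1}]'
python3 - <<'E'
from h import *
from station import get_image
im=get_image("scene");rep();cv2.imwrite("pics/s4f.png",im);im=im[160:220,280:350];cv2.imwrite("pics/s4.png",cv2.resize(im,None,fx=10,fy=10,interpolation=cv2.INTER_NEAREST))
p=np.array(state()["tool_pos"])
for h in(-.01,.0,.014): print(h,(proj("scene",[p-[0,0,h]])-[280,160])*10)
d=RJ@[-.066,-.09]+C; print([((proj("scene",[[*d,z]])-[280,160])*10).tolist() for z in(.018,.088)])
im=get_image("wrist")[180:320,220:420];cv2.imwrite("pics/w4.png",cv2.resize(im,None,fx=4,fy=4,interpolation=cv2.INTER_CUBIC))
E
```

```text
t: 4.65
tool_pos: [0.4798, -0.0782, 0.0394]
ee_rot: [[-0.993, 0.117, -0.001], [0.117, 0.993, 0.0], [0.001, 0.0, -1.0]]
force: [-0.3, 0.1, -0.1]
width: 0.0001
t 4.70 loc(mm) [-88.1 -91.2] z 39.6 yaw err -0.0018 F(jig) [ 0.02 -0.22] 0.46 w -0.0003
-0.01 [[308.68378292 299.61846309]]
0.0 [[309.13410431 317.64589108]]
0.014 [[309.7575041 342.6020559]]
[[[264.4501893632457, 384.30402640690573]], [[259.71033055644796, 257.26324228132484]]]
```

View pics/s4.png

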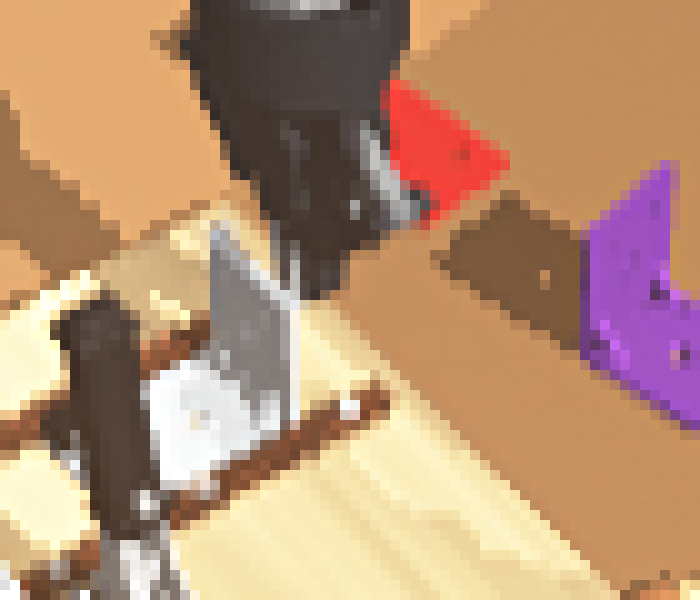

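View pics/w4.png

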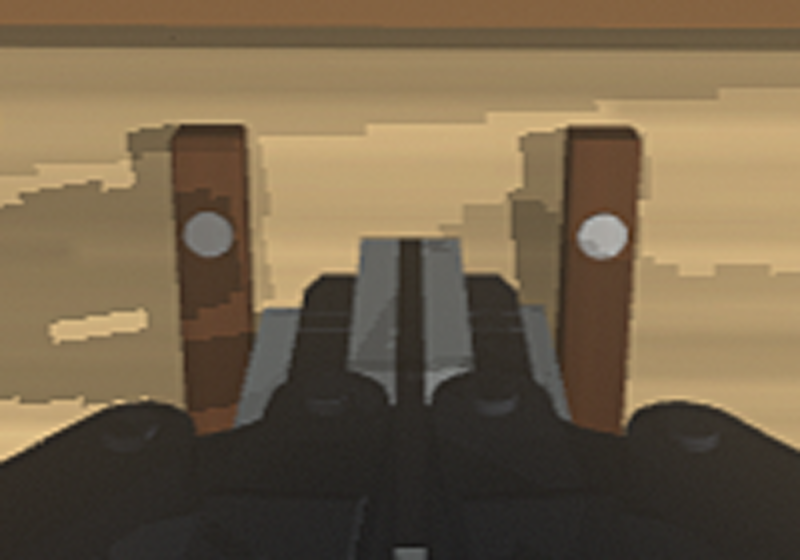

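```bash
python3 -m crank '[{"slide":[0,0.1,0.3],"yaw":0,"claw":1},{"slide":[0,0,0.3],"yaw":0,"claw":1},{"slide":[0,0,0],"yaw":0,"claw":1}]'; python3 -c "from h import *;rep()"
python3 -m crank '[{"slide":[-0.4,0,0],"yaw":0,"claw":1},{"slide":[-0.4,0,0],"yaw":0,"claw":1},{"slide":[-0.4,0,0],"yaw":0,"claw":1},{"slide":[-0.4,0,0],"yaw":0,"claw":1}]';  python3 -c "from h import *;rep()"
python3 -m crank '[{"slide":[-0.4,0,0],"yaw":0,"claw":1},{"slide":[-0.4,0,0],"yaw":0,"claw":1},{"slide":[-0.4,0,0],"yaw":0,"claw":1}]'
python3 - <<'E'
from h import *
from station import get_image
rep();im=get_image("scene");cv2.imwrite("pics/s5f.png",im);im=im[160:220,270:350];cv2.imwrite("pics/s5.png",cv2.resize(im,None,fx=10,fy=10,interpolation=cv2.INTER_NEAREST))
E
```

```text
t: 5.05
tool_pos: [0.48, -0.0771, 0.0333]
ee_rot: [[-0.993, 0.116, -0.001], [0.116, 0.993, 0.0], [0.001, 0.0, -1.0]]
force: [-0.5, -0.2, 0.9]
width: -0.0001
t 5.05 loc(mm) [-88.3 -90.2] z 33.3 yaw err -0.0017 F(jig) [-0.44 -0.29] 0.91 w -0.0001
t: 5.45
tool_pos: [0.4963, -0.0791, 0.0337]
ee_rot: [[-0.993, 0.116, -0.001], [0.116, 0.993, 0.0], [0.001, 0.0, -1.0]]
force: [-2.0, 0.2, 0.8]
width: -0.0001
t 5.45 loc(mm) [-71.8 -90.2] z 33.7 yaw err -0.0018 F(jig) [-1.99 -0.06] 0.83 w -0.0001
t: 5.75
tool_pos: [0.5083, -0.0805, 0.0337]
ee_rot: [[-0.993, 0.116, -0.0], [0.116, 0.993, 0.0], [0.0, 0.0, -1.0]]
force: [-1.5, 0.6, 0.9]
width: 0.0001
t 5.75 loc(mm) [-59.7 -90.3] z 33.7 yaw err -0.0018 F(jig) [-1.51  0.39] 0.9 w 0.0001
```

View pics/s5.png

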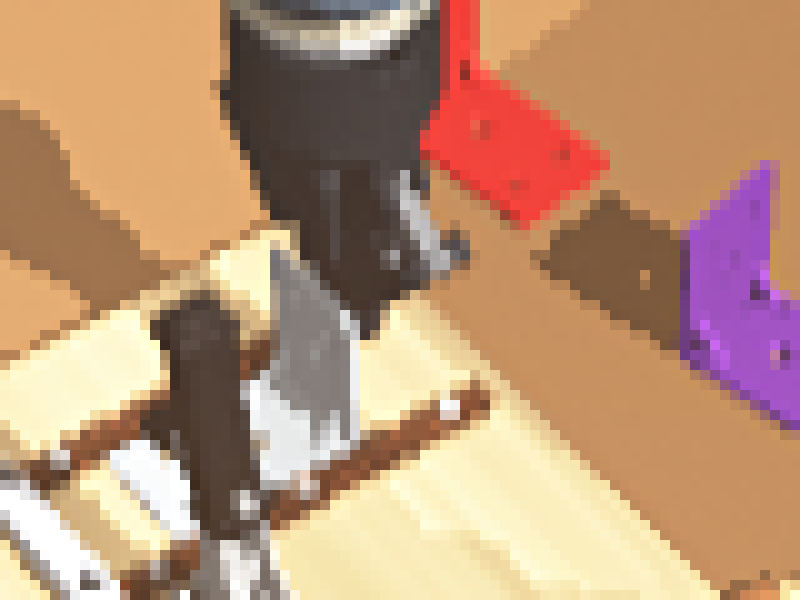

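The bracket slides at about 1.5–2 N, upright and flat, with roughly 35 mm to go. I'll push on, then creep.

```bash
python3 -m crank '[{"slide":[-0.4,0,0],"yaw":0,"claw":1},{"slide":[-0.4,0,0],"yaw":0,"claw":1},{"slide":[-0.4,0,0],"yaw":0,"claw":1},{"slide":[-0.4,0,0],"yaw":0,"claw":1},{"slide":[-0.4,0,0],"yaw":0,"claw":1},{"slide":[-0.3,0,0],"yaw":0,"claw":1},{"slide":[-0.3,0,0],"yaw":0,"claw":1},{"slide":[-0.2,0,0],"yaw":0,"claw":1}]'
python3 - <<'E'
from h import *
from station import get_image
rep();im=get_image("scene");cv2.imwrite("pics/s6f.png",im);im=im[160:220,270:350];cv2.imwrite("pics/s6.png",cv2.resize(im,None,fx=10,fy=10,interpolation=cv2.INTER_NEAREST))
E
```

```text
t: 6.6
tool_pos: [0.5361, -0.0838, 0.0337]
ee_rot: [[-0.993, 0.117, 0.0], [0.117, 0.993, -0.0], [-0.0, 0.0, -1.0]]
force: [-2.3, 0.3, 1.9]
width: -0.0001
t 6.60 loc(mm) [-31.7 -90.3] z 33.7 yaw err -0.0018 F(jig) [-2.31  0.05] 1.91 w -0.0001
```

View pics/s6.png

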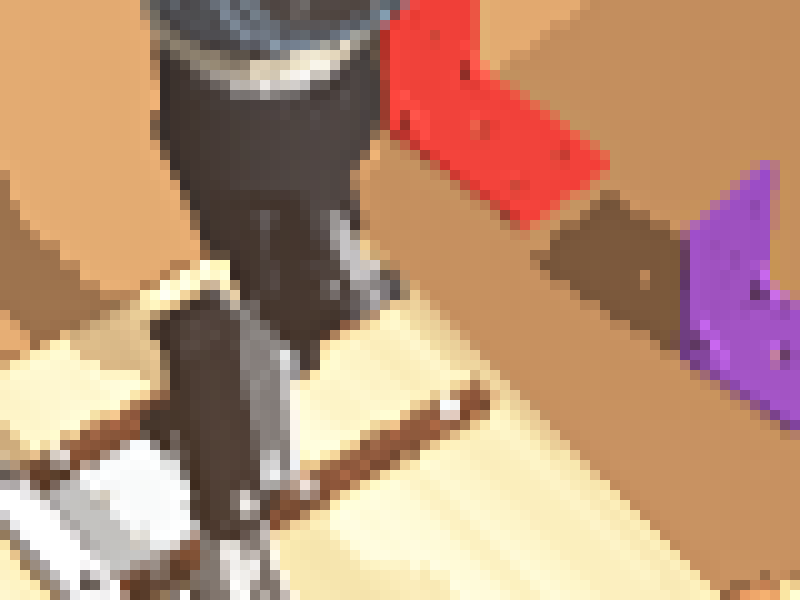

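The bracket is nearly at the stop, and the hand body is clear of the handle. I creep, watching for a force rise.

```bash
for i in 1; do python3 -m crank '[{"slide":[-0.15,0,0],"yaw":0,"claw":1},{"slide":[-0.15,0,0],"yaw":0,"claw":1},{"slide":[-0.1,0,0],"yaw":0,"claw":1}]'>/dev/null;python3 -c "from h import *;rep()"; done
python3 -m crank '[{"slide":[-0.1,0,0],"yaw":0,"claw":1},{"slide":[-0.1,0,0],"yaw":0,"claw":1}]'>/dev/null;python3 -c "from h import *;rep()"
python3 -m crank '[{"slide":[-0.1,0,0],"yaw":0,"claw":1}]'>/dev/null;python3 -c "from h import *;rep()"
```

```text
t 6.95 loc(mm) [-27.9 -90.4] z 33.7 yaw err -0.0018 F(jig) [-1.46 -0.37] 1.19 w -0.0001
t 7.15 loc(mm) [-26.  -90.3] z 33.7 yaw err -0.0018 F(jig) [-3.2   0.33] 1.87 w 0.0002
t 7.25 loc(mm) [-26.  -90.2] z 33.6 yaw err -0.0017 F(jig) [-10.49   0.48] 8.48 w 0.0001
```

Hard contact: the force jumped from 3 N to 10 N with no further travel. I'll back off and look.

```bash
python3 -m crank '[{"slide":[0.1,0,0],"yaw":0,"claw":1},{"slide":[0.1,0,0],"yaw":0,"claw":1},{"slide":[0.5,0,0],"yaw":0,"claw":1},{"slide":[1,0,0],"yaw":0,"claw":1},{"slide":[2,0,0],"yaw":0,"claw":1},{"slide":[2,0,0],"yaw":0,"claw":1}]'>/dev/null
python3 - <<'E'
from h import *
from station import get_image
rep();im=get_image("top");cv2.imwrite("pics/t7f.png",im);im=im[140:240,260:400];cv2.imwrite("pics/t7.png",cv2.resize(im,None,fx=5.6,fy=5.6,interpolation=cv2.INTER_CUBIC))
im=get_image("scene");im=im[160:240,270:350];cv2.imwrite("pics/s7.png",cv2.resize(im,None,fx=7,fy=7,interpolation=cv2.INTER_NEAREST))
E
```

```text
t 7.85 loc(mm) [-83.3 -90.2] z 33.6 yaw err -0.0017 F(jig) [0.1  0.54] -0.24 w 0.0001
```

View pics/t7.png

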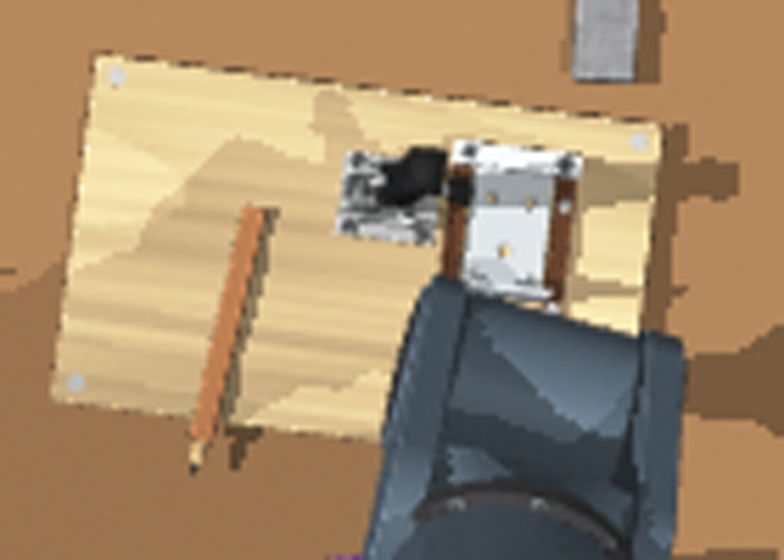

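View pics/s7.png

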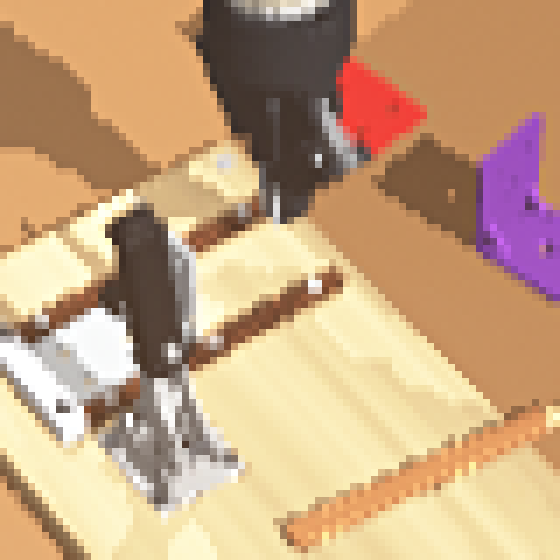

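The top view shows the toe flush at the stop bar, with no wood visible between them. The scene view shows the handle standing free, its top at about (288,190). I'll triangulate the handle's end while rising and turning a quarter turn, so the slim side of the fingers does the pushing.

```bash
python3 -m crank '[{"slide":[0,0,-2],"yaw":0,"claw":1},{"slide":[0,0,-4],"yaw":0,"claw":1},{"slide":[0,0,-4],"yaw":0.1,"claw":1},{"slide":[0,0,-4],"yaw":0.147,"claw":1},{"slide":[0,0,-4],"yaw":0.147,"claw":1},{"slide":[0,0,-4],"yaw":0.147,"claw":1},{"slide":[0,0,-2],"yaw":0.147,"claw":1},{"slide":[0,0,0],"yaw":0.147,"claw":1},{"slide":[0,0,0],"yaw":0.147,"claw":1},{"slide":[0,0,0],"yaw":0.147,"claw":1}]'>/dev/null
python3 -m crank '[{"slide":[0,0,0],"yaw":0.147,"claw":1},{"slide":[0,0,0],"yaw":0.147,"claw":1},{"slide":[0,0,0],"yaw":0.148,"claw":1},{"slide":[0,0,0],"yaw":0.1,"claw":1},{"slide":[0,0,0],"yaw":0,"claw":1}]'
python3 - <<'E'
from h import *
from station import get_image
rep()
a=get_image("scene");b=get_image("top")
cv2.imwrite("pics/s8.png",cv2.resize(a[150:250,250:350],None,fx=6,fy=6,interpolation=cv2.INTER_NEAREST))
cv2.imwrite("pics/t8.png",cv2.resize(b[150:210,310:390],None,fx=10,fy=10,interpolation=cv2.INTER_NEAREST))
def loc(p):return np.r_[(1000*((p[:2]-C)@RJ)),p[2]*1000].round(1)
def tri(u,v):
    o1,d1=ray("scene",u);o2,d2=ray("top",v);d1,d2=d1[0],d2[0]
    t=np.linalg.lstsq(np.c_[d1,-d2],o2-o1,rcond=None)[0];p,q=o1+t[0]*d1,o2+t[1]*d2
    return loc((p+q)/2),np.linalg.norm(p-q)
print(tri((288.6,191.5),(260+432/5.6,140+163/5.6)))
E
```

```text
t: 9.45
tool_pos: [0.4863, -0.0779, 0.2738]
ee_rot: [[0.217, 0.976, 0.0], [0.976, -0.217, -0.0], [0.0, 0.0, -1.0]]
force: [-0.1, 0.3, -0.2]
width: 0.0001
t 9.45 loc(mm) [-81.9 -90.2] z 273.8 yaw err -1.6742 F(jig) [-0.13  0.3 ] -0.2 w 0.0001
(array([ 41.5, -36.3, 175.4]), np.float64(0.0018431096166989425))
```

View pics/s8.png

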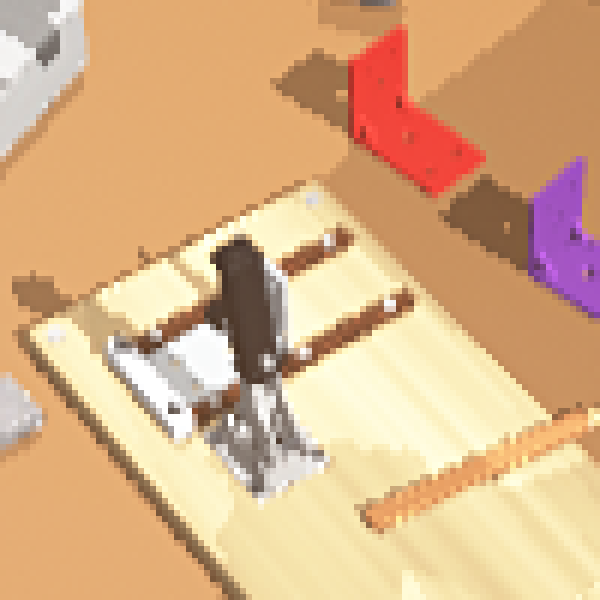

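View pics/t8.png

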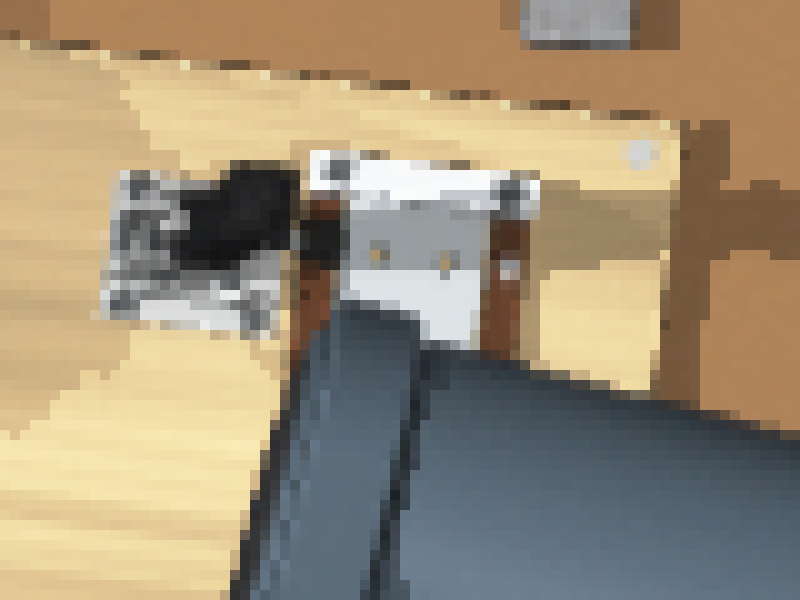

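The handle end triangulates to jig-local (42, -37, ~180) mm. I overshot the turn by 0.10 rad, so I'll correct that and then go in front of the handle (local 42, -85), staying high before descending.

```bash
python3 -m crank '[{"slide":[0,0,0],"yaw":-0.103,"claw":1},{"slide":[0.1,2,0],"yaw":0,"claw":1},{"slide":[0.1,3,0],"yaw":0,"claw":1},{"slide":[0.1,3,0],"yaw":0,"claw":1},{"slide":[0.1,3,0],"yaw":0,"claw":1},{"slide":[0.1,1.4,0],"yaw":0,"claw":1},{"slide":[0,0,-0],"yaw":0,"claw":1},{"slide":[0,0,3],"yaw":0,"claw":1},{"slide":[0,0,3],"yaw":0,"claw":1},{"slide":[0,0,0],"yaw":0,"claw":1}]'
python3 -c "from h import *;rep()"
python3 -m crank '[{"slide":[0,0,3],"yaw":0,"claw":1},{"slide":[0,0,2],"yaw":0,"claw":1},{"slide":[0,0,1.2],"yaw":0,"claw":1},{"slide":[0,0,0],"yaw":0,"claw":1}]'
python3 - <<'E'
from h import *
from station import get_image
rep()
a=get_image("scene")
cv2.imwrite("pics/s9.png",cv2.resize(a[130:230,250:350],None,fx=6,fy=6,interpolation=cv2.INTER_NEAREST))
p=np.array(state()["tool_pos"])
for h in(-.015,.0,.014): print(h,(proj("scene",[p-[0,0,h]])-[250,130])*6)
E
```

```text
t: 10.55
tool_pos: [0.6074, -0.0866, 0.2102]
ee_rot: [[0.112, 0.994, -0.007], [0.994, -0.112, 0.001], [0.001, -0.007, -1.0]]
force: [-1.0, -0.3, 0.0]
width: 0.0001
t 10.55 loc(mm) [ 39.5 -85. ] z 210.2 yaw err -1.5683 F(jig) [-0.96 -0.42] 0.03 w 0.0001
t: 10.95
tool_pos: [0.6095, -0.087, 0.1515]
ee_rot: [[0.113, 0.994, -0.001], [0.994, -0.113, 0.0], [0.0, -0.001, -1.0]]
force: [-0.1, 0.2, 0.5]
width: 0.0001
t 10.95 loc(mm) [ 41.6 -85.1] z 151.5 yaw err -1.5692 F(jig) [-0.09  0.15] 0.47 w 0.0001
-0.015 [[181.43927081 327.242581  ]]
0.0 [[183.29983967 345.26993644]]
0.014 [[185.01067733 361.84652182]]
```

View pics/s9.png

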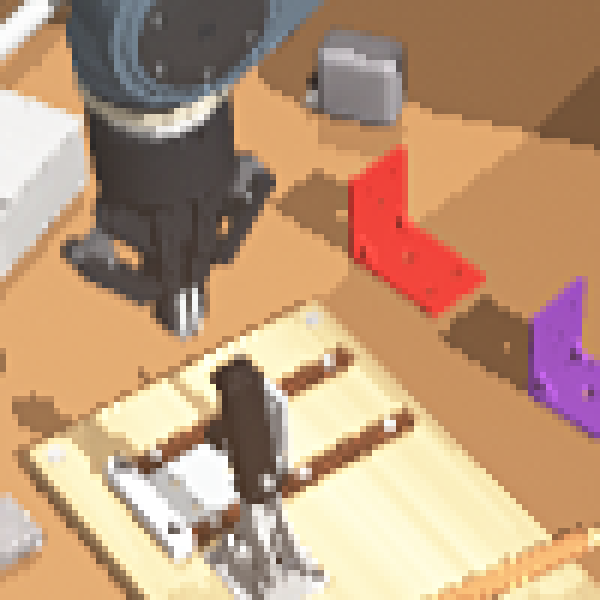

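The fingertip at (281,186) is in front of the handle's -y face and overlaps its top. I'll lower 1 cm for more overlap, then push along +y.

```bash
python3 -m crank '[{"slide":[0.5,0,1],"yaw":0,"claw":1},{"slide":[0.7,0,0],"yaw":0,"claw":1},{"slide":[0.7,0,0],"yaw":0,"claw":1},{"slide":[0.7,0,0],"yaw":0,"claw":1},{"slide":[0.7,0,0],"yaw":0,"claw":1},{"slide":[0.7,0,0],"yaw":0,"claw":1}]'>/dev/null
python3 -c "from h import *;rep()"
python3 -m crank '[{"slide":[0.7,0,0],"yaw":0,"claw":1},{"slide":[0.7,0,0],"yaw":0,"claw":1},{"slide":[0.7,0,0],"yaw":0,"claw":1},{"slide":[0.7,0,0],"yaw":0,"claw":1}]'>/dev/null
python3 - <<'E'
from h import *
from station import get_image
rep()
a=get_image("scene")
cv2.imwrite("pics/s10.png",cv2.resize(a[130:230,250:350],None,fx=6,fy=6,interpolation=cv2.INTER_NEAREST))
E
```

```text
t 11.60 loc(mm) [ 42.1 -44.4] z 141.9 yaw err -1.5696 F(jig) [-0.47  0.14] 0.69 w 0.0002
t 12.00 loc(mm) [ 41.9 -16.5] z 141.7 yaw err -1.5698 F(jig) [-0.22 -0.69] 0.38 w 0.0004
```

View pics/s10.png

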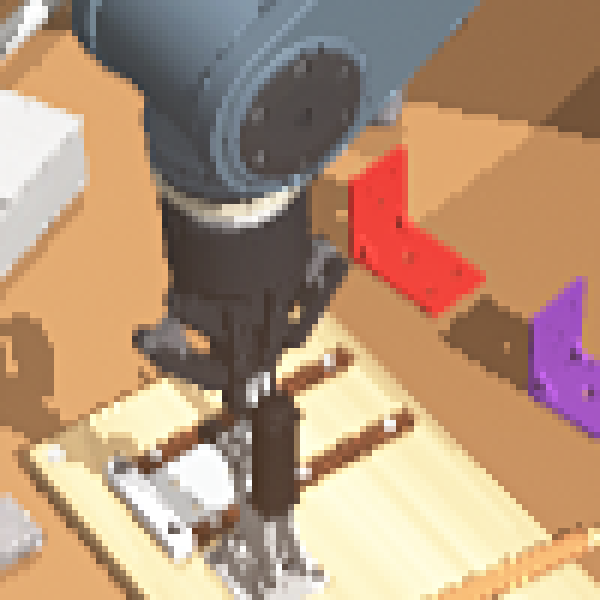

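The handle is swinging, now about upright, with low force. I continue along the arc.

```bash
python3 -m crank '[{"slide":[1,0,0],"yaw":0,"claw":1},{"slide":[1,0,0],"yaw":0,"claw":1},{"slide":[1,0,0],"yaw":0,"claw":1},{"slide":[1,0,0.2],"yaw":0,"claw":1},{"slide":[1,0,0.5],"yaw":0,"claw":1}]'>/dev/null
python3 - <<'E'
from h import *
from station import get_image
rep()
a=get_image("scene")
cv2.imwrite("pics/s11.png",cv2.resize(a[130:230,250:350],None,fx=6,fy=6,interpolation=cv2.INTER_NEAREST))
E
```

```text
t 12.55 loc(mm) [42.1 33.9] z 134.9 yaw err -1.5696 F(jig) [ 0.74 -0.24] 1.12 w -0.0001
```

View pics/s11.png

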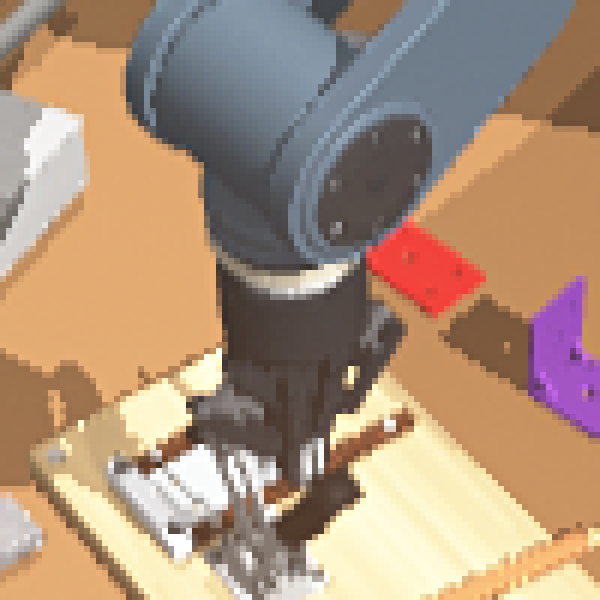

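The handle is over at about 50° with the fingertip on its upper side. Next comes the downward part.

```bash
python3 -m crank '[{"slide":[0.8,0,0.5],"yaw":0,"claw":1},{"slide":[0.8,0,0.5],"yaw":0,"claw":1},{"slide":[0.8,0,0.5],"yaw":0,"claw":1},{"slide":[0.8,0,0.5],"yaw":0,"claw":1},{"slide":[0.4,0,0.8],"yaw":0,"claw":1},{"slide":[0.4,0,0.8],"yaw":0,"claw":1}]'>/dev/null
python3 - <<'E'
from h import *
from station import get_image
rep()
a=get_image("scene")
cv2.imwrite("pics/s12.png",cv2.resize(a[130:230,250:350],None,fx=6,fy=6,interpolation=cv2.INTER_NEAREST))
E
```

```text
t 13.20 loc(mm) [41.7 73.3] z 97.8 yaw err -1.5697 F(jig) [ 0.01 -0.26] -0.02 w -0.0001
```

View pics/s12.png

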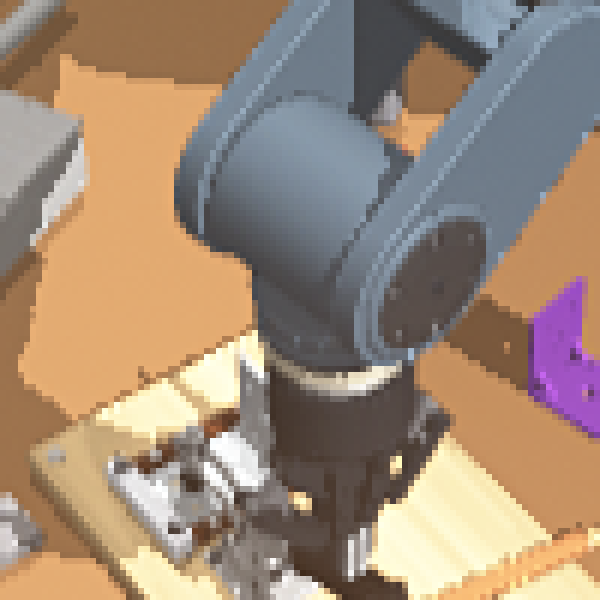

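```bash
python3 -m crank '[{"slide":[0.3,0,0.5],"yaw":0,"claw":1},{"slide":[0.2,0,0.5],"yaw":0,"claw":1}]'>/dev/null; python3 -c "from h import *;rep()"
python3 -m crank '[{"slide":[0.2,0,0.5],"yaw":0,"claw":1},{"slide":[0.1,0,0.3],"yaw":0,"claw":1}]'>/dev/null; python3 -c "from h import *;rep()"
python3 -m crank '[{"slide":[0,0,0.3],"yaw":0,"claw":1},{"slide":[0,0,0.3],"yaw":0,"claw":1}]'>/dev/null; python3 -c "from h import *;rep()"
python3 -m crank '[{"slide":[0,0,0.3],"yaw":0,"claw":1}]'>/dev/null; python3 -c "from h import *;rep()"
```

```text
t 13.45 loc(mm) [41.9 77.8] z 88.5 yaw err -1.5699 F(jig) [-0.61 -2.08] 1.69 w -0.0003
t 13.65 loc(mm) [41.9 80.9] z 80.3 yaw err -1.5699 F(jig) [ 0.06 -0.72] 1.58 w -0.0002
t 13.85 loc(mm) [42.  81.1] z 74.6 yaw err -1.5698 F(jig) [-0.02  0.54] -0.07 w 0.0003
t 13.95 loc(mm) [41.9 80.9] z 71.5 yaw err -1.5698 F(jig) [-0.32 -0.02] -0.22 w -0.0
```

Run:
```python
from h import *
from station import get_image
rep()
a=get_image("scene")
cv2.imwrite("pics/s13.png",cv2.resize(a[160:260,260:360],None,fx=6,fy=6,interpolation=cv2.INTER_NEAREST))
```

```text
t 13.95 loc(mm) [41.9 80.9] z 71.5 yaw err -1.5698 F(jig) [-0.32 -0.02] -0.22 w -0.0
```

View pics/s13.png

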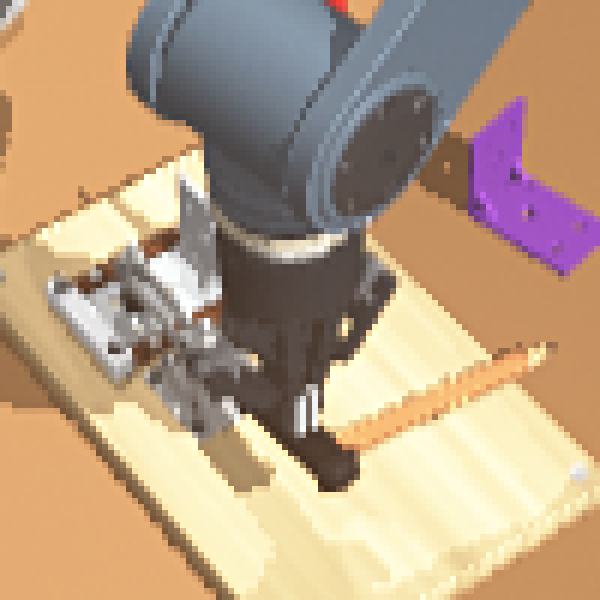

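The handle looks level, but the force is about 0, so I can't tell yet whether it snapped. I'll press on until there is firm resistance.

```bash
python3 -m crank '[{"slide":[0,0,0.3],"yaw":0,"claw":1},{"slide":[0,0,0.2],"yaw":0,"claw":1}]'>/dev/null; python3 -c "from h import *;rep()
e=RJ@[.042,.124]+C
for z in(.065,.075,.09): print(proj('scene',[[*e,z]]))"
python3 -m crank '[{"slide":[0,0,0.2],"yaw":0,"claw":1},{"slide":[0,0,0.1],"yaw":0,"claw":1}]'>/dev/null; python3 -c "from h import *;rep()"
```

```text
t 14.20 loc(mm) [41.8 80.8] z 66.4 yaw err -1.5698 F(jig) [0.13 0.63] -0.66 w -0.0001
[[317.20023921 242.72566878]]
[[317.18277153 240.95412774]]
[[317.15621725 238.26103958]]
t 14.40 loc(mm) [41.8 80.9] z 63.4 yaw err -1.5698 F(jig) [-0.23  0.15] -0.38 w 0.0003
```

```bash
python3 -m crank '[{"slide":[0,0,0.2],"yaw":0,"claw":1},{"slide":[0,0,0.2],"yaw":0,"claw":1}]'>/dev/null; python3 -c "from h import *;rep()"
python3 -m crank '[{"slide":[0,0,0.2],"yaw":0,"claw":1},{"slide":[0,0,0.1],"yaw":0,"claw":1}]'>/dev/null
python3 - <<'E'
from h import *
from station import get_image
rep()
a=get_image("scene")
cv2.imwrite("pics/s14.png",cv2.resize(a[180:260,270:350],None,fx=7,fy=7,interpolation=cv2.INTER_NEAREST))
E
```

```text
t 14.60 loc(mm) [41.9 80.9] z 59.6 yaw err -1.5698 F(jig) [-0.52  0.32] -0.85 w 0.0003
t 14.80 loc(mm) [41.7 80.9] z 56.4 yaw err -1.5698 F(jig) [-0.46  0.34] -0.49 w 0.0002
```

View pics/s14.png

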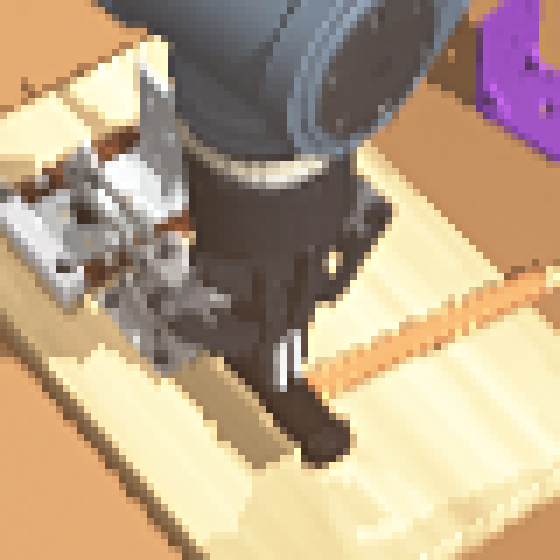

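```bash
python3 -m crank '[{"slide":[0,0,0.2],"yaw":0,"claw":1},{"slide":[0,0,0.1],"yaw":0,"claw":1}]'>/dev/null; python3 -c "from h import *;rep()"
python3 -m crank '[{"slide":[0,0,0.2],"yaw":0,"claw":1}]'>/dev/null; python3 -c "from h import *;rep()"
python3 -m crank '[{"slide":[0,0,0.2],"yaw":0,"claw":1}]'>/dev/null; python3 -c "from h import *;rep()"
python3 -c "
from station import get_image
import cv2
a=get_image('wrist');cv2.imwrite('pics/w15.png',a)"
```

```text
t 15.05 loc(mm) [41.8 80.9] z 53.5 yaw err -1.5698 F(jig) [ 0.07 -0.14] 0.39 w 0.0001
t 15.15 loc(mm) [41.9 80.9] z 51.7 yaw err -1.5698 F(jig) [0.28 0.1 ] -0.19 w 0.0
t 15.25 loc(mm) [42.  81.1] z 49.8 yaw err -1.5699 F(jig) [-1.46  2.44] 5.03 w 0.0004
```

View pics/w15.png

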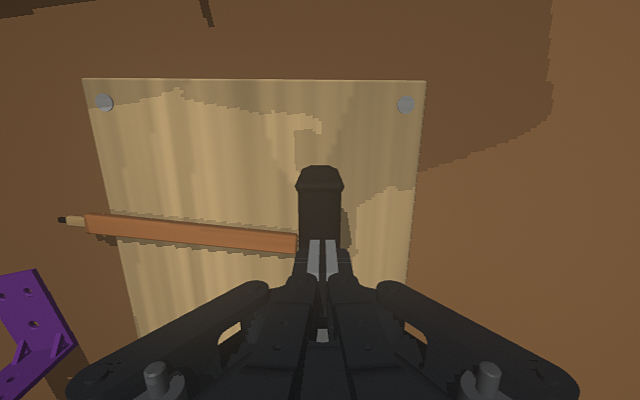

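The fingertip meets the handle only at TCP z = 50 mm. That matches the grip's shut top at about 75 mm, so the handle snapped away from the finger earlier. One small press to confirm it is firm.

```bash
python3 -m crank '[{"slide":[0,0,0.1],"yaw":0,"claw":1}]'>/dev/null; python3 -c "from h import *;rep()"
python3 -m crank '[{"slide":[0,0,0.1],"yaw":0,"claw":1}]'>/dev/null; python3 -c "from h import *;rep()"
python3 -m crank '[{"slide":[0,0,-0.5],"yaw":0,"claw":1},{"slide":[0,0,-1],"yaw":0,"claw":1},{"slide":[0,0,-3],"yaw":0,"claw":1},{"slide":[0,0,-4],"yaw":0,"claw":1},{"slide":[0,0,-4],"yaw":0,"claw":1},{"slide":[0,0,-4],"yaw":0,"claw":1},{"slide":[0,0,-4],"yaw":0,"claw":1},{"slide":[0,0,-4],"yaw":0,"claw":1},{"slide":[0,0,0],"yaw":0,"claw":1}]'>/dev/null
python3 -m crank '[{"slide":[-1,-2,0],"yaw":0,"claw":1},{"slide":[-2,-4,0],"yaw":0,"claw":1},{"slide":[-2,-4,0],"yaw":0,"claw":1},{"slide":[-2,-4,0],"yaw":0,"claw":1},{"slide":[-1,-2,0],"yaw":0,"claw":1},{"slide":[0,0,0],"yaw":0,"claw":1},{"slide":[0,0,0],"yaw":0,"claw":1}]'>/dev/null
python3 - <<'E'
from h import *
from station import get_image
rep()
a=get_image("scene");cv2.imwrite("pics/s16f.png",a)
cv2.imwrite("pics/s16.png",cv2.resize(a[160:260,250:350],None,fx=6,fy=6,interpolation=cv2.INTER_NEAREST))
a=get_image("top");cv2.imwrite("pics/t16f.png",a)
cv2.imwrite("pics/t16.png",cv2.resize(a[140:240,260:400],None,fx=5.6,fy=5.6,interpolation=cv2.INTER_CUBIC))
E
```

```text
t 15.40 loc(mm) [42.1 81.2] z 49.2 yaw err -1.5699 F(jig) [-2.16  6.56] 8.72 w -0.0002
t 15.50 loc(mm) [42.4 81.4] z 48.5 yaw err -1.5698 F(jig) [-1.2  7.5] 10.79 w 0.0003
t 17.10 loc(mm) [-118.     0.6] z 293.0 yaw err -1.5703 F(jig) [ 0.16 -0.1 ] -0.44 w 0.0
```

View pics/s16.png

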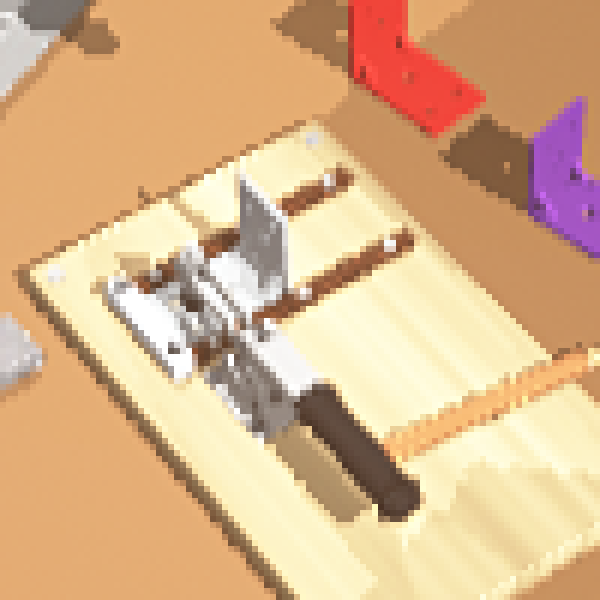

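View pics/t16.png

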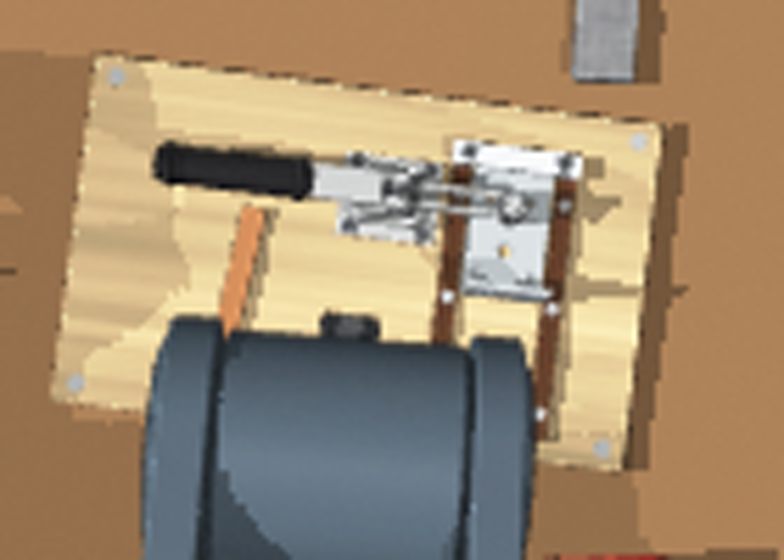

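View pics/t16f.png

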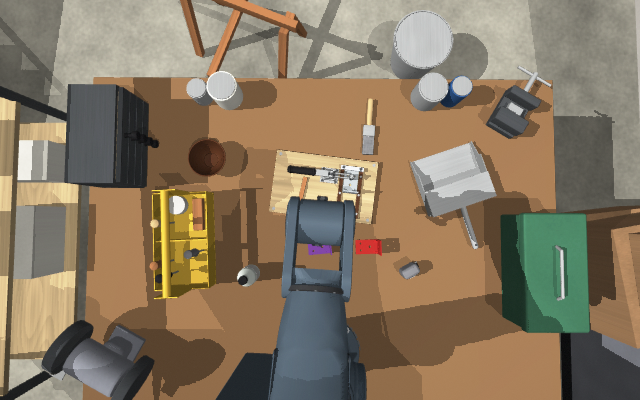

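With the hand away, the handle stays level. Its end is at (317,242.5) in the scene view, and I had predicted (317.2,242.7) for shut. The pad sits on the flat leg, the toe is at the stop, and the bystanders are unmoved. Handing in.

```bash
python3 -c "
from station import close_job
print(close_job())
from h import *
rep()"
```

```text
the job is handed in; nothing more can be done
None
the job is handed in; nothing more can be done
```

The bracket is against the stop and the toggle clamp is shut on it. I handed the job in after about 17 s, with the hand clear. The hand-in gives no verdict, so this rests on my own checks.

**What I did:**
- I pushed the zinc bracket along the strips with the shut fingertips, at about 1.5–3 N. At the stop the force jumped to 10 N with no further travel. I then backed off.
- I pushed the clamp handle over and down with the fingertips until it snapped away from the finger. A light press of about 11 N then met firm resistance.

**Last checks:**
- **Clamp handle:** it stays level by itself. Its end is at pixel (317, 242.5) in the scene view, against (317.2, 242.7) predicted for shut.
- **Bracket:** the toe is flush at the stop and the pad sits on the flat leg.
- **Other things:** those in view had not moved by eye. The arm hid part of the pencil and the purple bracket in the last top view.
- **Robot:** measured force was about zero with the hand about 0.29 m up.

**What disagreed or I could not check:**
- The shut fingertips sat about 20–25 mm behind the TCP, not 14 mm ahead as stated. I went by the pictures and forces instead.
- The scene and top cameras differed by about 4 mm on the jig's position. I used the average.
- I overshot one turn by 0.10 rad in free air and corrected it.
- The pad force could not be measured directly.

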